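Shift the simulator gear lever into third

TASK

Put the gear lever of the little simulator shifter on the desk into third, the far right slot of its H-shaped gate: push the handle along the left leg to the cross channel if it is not there yet, across to the right, and then forward until it is fully home. Only push it, with the fingertips or the outside of the fingers, never gripping the handle from two opposite sides, and leave the loose things round the shifter where they are.

Things in the scene. Friction and masses are not known exactly. Their poses are not given: they have to be found in the camera images.
- shifter: the simulator shifter: a fixed grey box, 130 mm long (its x) and 110 mm wide (its y), with an aluminium gate plate on top, 60 mm above the desk. Origin: centre of its underside. +x is forward (away from the robot, turned by at most 0.35 rad), +y left, z up. The lever starts somewhere along the left leg of the gate's H
- gate_centre (a point): middle of the H-shaped slot, at the plate's top, 60 mm above the desk; axes as the shifter's. The H has a left and a right leg along x, joined by one cross channel along y; between the legs stand a far and a near tongue of plate, 13 mm wide with round noses. First slot: far half of the left leg; second: near half of it; third: far half of the right leg; fourth: near half of it
- third_slot (a point): where the lever's shaft crosses the gate plate's top when it is fully in the third slot: 18 mm forward and 14 mm right of gate_centre
- handle (a point): point on the lever's axis inside its black handle, 88 mm from the pivot (which is 12 mm above the desk, under gate_centre), so 100 mm above the desk when upright; leans with the lever (z along it). The handle is 32 mm square (its x and y) and 52 mm tall: underside 28 mm below, top 24 mm above this point. The leaning handle stays clear of the plate
- side (a joint): sideways lean of the lever about its pivot, rad: -0.30 = left leg (end stop), +0.30 = right leg (end stop); positive leans right. The handle point moves about 26 mm to either side of the middle. Held by friction alone: about 2 N at the handle moves it, and it stays where it is left
- fore (a joint): forward lean of the lever, rad: +0.38 = fully forward (end stop), 0 = in the cross channel, -0.38 = fully back (end stop); the handle point moves about 33 mm to either side. Friction as for side. The lever crosses freely between about -0.08 and +0.08; a little outside that the round noses guide it back toward 0
- pad_far: rubber pad that forms the far (+x) face of the lever's handle, 26 mm wide and 48 mm tall, 3 mm thick; origin at the pad's centre
- pad_near: rubber pad that forms the near (-x) face of the lever's handle, 26 mm wide and 48 mm tall, 3 mm thick; origin at the pad's centre
- pad_left: rubber pad that forms the left (+y) face of the lever's handle, 26 mm wide and 48 mm tall, 3 mm thick; origin at the pad's centre
- pad_right: rubber pad that forms the right (-y) face of the lever's handle, 26 mm wide and 48 mm tall, 3 mm thick; origin at the pad's centre
- solder_spool: bystander, loose: grey spool of solder, 50 mm across, 38 high; origin at the centre of its underside
- flux_tin: bystander, loose: low round flux tin, 51 mm across, 18 high; origin at the centre of its underside
- motor_desk: bystander, loose: small silver motor lying down, 24x45x19 mm; origin at the centre of its underside
- tape_0: bystander, loose: black roll of tape lying flat, 58 mm across, 19 high; origin at the centre of its underside
- heat_sink: bystander, loose: finned aluminium heat sink, 35x50x26 mm; origin at the centre of its underside
- transformer: bystander, loose: small transformer, 47x53x44 mm; origin at the centre of its underside

How it is judged:
On the way:
1. the lever has been brought across the channel to the right leg, not yet forward (value of joint side above 0.18 rad and value of joint fore between -0.2 and 0.2 rad), for 0.05 s.
At the end, for the whole second after the job is handed in: The lever rests in the third slot: leaning right (side above 0.18 rad) and fully forward (fore above 0.32 of 0.38 rad, within about 5 mm of the stop at the handle), and no longer moving; the six loose things are within 20 mm of where they stood (value of joint side above 0.18 rad and value of joint fore above 0.32 rad and velocity of joint side between -0.05 and 0.05 rad/s and velocity of joint fore between -0.05 and 0.05 rad/s and distance of each of solder_spool, flux_tin, motor_desk, tape_0, heat_sink, transformer from where it was at the start of the episode below 0.02 m); the robot touches nothing.
It fails at once if the handle is gripped: fingers press on two opposite faces at once (contact force between each of pad_far, pad_near and the fingers above 0.5 N or contact force between each of pad_left, pad_right and the fingers above 0.5 N).
It fails at once if a loose bystander is lifted or shoved more than 20 mm (distance of any of solder_spool, flux_tin, motor_desk, tape_0, heat_sink, transformer from where it was at the start of the episode above 0.02 m).
It also fails if it takes over 56 s, if anything falls off the work surface, if the arm or the gripper's body presses on something with over 40 N, if the wrist force passes 120 N, or if a joint passes its speed limit or range.

ROBOT

A 7-joint arm with a two-finger parallel gripper is mounted at the origin on a cart in front of the work surface, level with it; the furniture and walls round the work are solid. World frame = base frame: x ahead of the robot, y to its left, z up, the work surface at z = 0. Lengths are in m, angles in rad, forces in N, time in s.
With the tool pointing down it reaches from about 0.375 to 0.925 m from the base axis. Payload 3.1 kg.
Tool frame: the origin (TCP) lies on the centre line of the jaws, within the pads' length; the fingertips stand 8 mm ahead of it and the grasp point (between the pads) lies 11 mm behind it (tip_reach is the distance from the TCP to the fingertips, in m); x points along the fingers, y is the direction in which the jaws open and shut, and the axes are right-handed (so a half turn about x gives the same grasp; the last joint's range is limited). The gripper opens to 85 mm and grips with 20 to 120 N. Pads are 22 mm wide; open, the fingers measure 114 mm over their backs; the gripper's body (76 mm by 85 mm) begins 54 mm behind the grasp point. The pads swing forward as they close: fully open they stand 13 mm farther back than shut.
Start: joints at [-1.342, 0.383, 0.044, 1.598, -0.018, 1.161, -0.05], TCP at [0.209, 0.616, 0.239] pointing down, gripper open.
Joint ranges: [-2.61, 2.61], [-0.41, 2.15], [-1.48, 1.57], [0, 2.5], [-1.57, 4.71], [0.05, 1.97], [-2.85, 2.85]. Speed limits (rad/s): [2.79, 2.79, 3.14, 3.14, 3.14, 3.14, 3.14].

INTERFACE

Orientations are given as a rotation vector (axis times angle).
In Python, from plant import * gives the robot as it stands.
- The arm moves only by the tool play_rows, never from a script. Its argument "moves" is a list of rows, each an object with "travel": the shift along the tool's x, y, z in units of 4 cm (1.0 is 4 cm), a list of three; "roll": the turn about the tool's x in units of 8 degrees (1.0 is 8 degrees). In form: [{"travel": [tx, ty, tz], "roll": roll}, ...]. A call has 1 to 10 rows; each row shifts and turns the commanded pose from where the row before left it, along the tool's axes as they then stand; what a row does not reach is not made up. A row lasts 1/10 s, in which the tool goes at most 50 mm and 8.59 degrees, less where a joint would pass 70% of its speed; a pose out of reach is approached as far as the arm can. A call with a number of a shift or a turn outside -1 to 1 is refused whole. A call with a gripper value outside its range is refused whole. "jaw" is the finger opening in mm, from 0 to 85.4, set as the call begins (left out, the last holds). The fingers move at their own pace and stop on an object; "force" is the grip in N (left out, the last holds). Time passes only in rows, so rows that do not move let the fingers close. It gives the time, the measured TCP pose, the force and the opening at its end, in the units of the state.
- sense(): the state, without advancing time (a new reading comes with each control period).
- grab_frame(name): name is "side" or "top"; returns the picture (420x560x3 uint8, red, green, blue); there is no depth.
- camera_info(name): a dict with "fx", "fy", "cx", "cy" (pixels), "rvec" (rotation vector, rad) and "tvec" (3), from world to camera coordinates, as OpenCV has them. Camera axes: x right, y down, z forward; pixel columns grow to the right and rows downward; lengths in m; the calibration is good to about 2 mm. A picture is of the moment at which its call begins. camera_info takes no time and is no camera call.
- hand_in(): hands the job in, once; it reports no verdict.
Trained networks look in the newest picture that a camera, given by its name, has taken for a name from the list of things; names that differ only in an ending like _2 or _b are one class to them, and where a whole thing is asked for, a point or a joint stands for the part that bears it (a point fixed in the world has none). Each returns a list of dicts, best first, with "p" (0 to 1); they miss things now and then, are a little off and sometimes report something else, mostly with a low value. They report only what shows in the picture. A call takes as long as a camera call.
- silhouettes(label, camera): "mask" (420x560 bool, what is visible of it).
- landmark_of(label, camera): "at" ([x, y, z] in m, in world coordinates, good to about 4 mm: a listed point, or the origin of a listed thing).
The state is a dict: "t": time; "q": joint angles; "qvel": joint speeds; "joint_torque": joint torques, N m; "position": TCP position; "tool_rot": TCP orientation; "wrist_force": force on the tool from outside, world axes, zero at the start; "torque": the same for the moment, N m; "finger_gap": finger opening in m.
Only numpy, scipy, OpenCV 4.12 (cv2) and the standard library are available. Lean on these libraries where they do the work, as an engineer would, in place of code of your own. Each camera call takes 0.05 s, during which the arm holds its last target.

## Working session

There is one attempt and no reset: what is moved stays moved. The work goes in short steps, Python scripts to look and compute and a tool call to move; the robot and the scene stay as the last step left them, time stands still between calls to the robot, and variables do not carry over. Pictures are saved under pics/ and viewed, and the job is handed in when it is done.

Besides the shell and the picture viewer there is one more tool, called after "Request:" by a JSON object that holds its "name" and its "arguments". play_rows: Moves the arm, as the interface text tells. Its arguments: {"type":"object","properties":{"moves":{"type":"array","items":{"type":"object","properties":{"travel":{"type":"array","items":{"type":"number","minimum":-1,"maximum":1}},"roll":{"type":"number","minimum":-1,"maximum":1}}}},"jaw":{"type":"number"},"force":{"type":"number"}},"required":["moves"]}

```bash
mkdir -p pics; ls; cat > h.py <<'E'
from plant import *
import numpy as np, cv2
def lm(n,c):
    try: return [(round(d['p'],2),np.round(d['at'],4).tolist()) for d in landmark_of(n,c)[:2]]
    except Exception as e: return str(e)
def save(c,f):
    im=grab_frame(c); cv2.imwrite('pics/'+f,im[:,:,::-1]); return im
def proj(c,P):
    k=camera_info(c); K=np.array([[k['fx'],0,k['cx']],[0,k['fy'],k['cy']],[0,0,1.]])
    return cv2.projectPoints(np.array(P,float).reshape(-1,1,3),np.array(k['rvec'],float),np.array(k['tvec'],float),K,None)[0].reshape(-1,2)
E
python3 - <<'E'
from h import *
s=sense();print(s['t'],s['position'],s['tool_rot'],s['finger_gap'])
for c in('side','top'):
    save(c,c+'0.png')
    for n in('gate_centre','third_slot','handle','shifter','pad_left','pad_near'): print(c,n,lm(n,c))
E
```

```text
pics
0.0 [0.20835043 0.61473161 0.23785951] [ 0.25428519  1.55584142 -0.25844291] 0.08554285475231833
side gate_centre [(0.76, [0.5023, 0.2318, 0.0565])]
side third_slot [(0.28, [0.502, 0.2324, 0.0535])]
side handle [(0.75, [0.4734, 0.2525, 0.0957]), (0.37, [0.477, 0.2349, 0.0952])]
side shifter [(0.68, [0.5028, 0.2354, 0.0001]), (0.38, [0.4413, 0.1005, -0.0021])]
side pad_left [(0.43, [0.3928, 0.3194, 0.0001]), (0.23, [0.3804, 0.2464, -0.0016])]
side pad_near [(0.6, [0.4612, 0.2428, 0.0911])]
top gate_centre [(0.58, [0.5042, 0.2314, 0.0612])]
top third_slot [(0.82, [0.5218, 0.2203, 0.0656])]
top handle [(0.92, [0.4783, 0.2465, 0.097])]
top shifter [(0.7, [0.5012, 0.2286, -0.0026])]
top pad_left [(0.62, [0.4952, 0.3265, 0.0005])]
top pad_near [(0.44, [0.4605, 0.2437, 0.0852])]
```

View pics/side0.png

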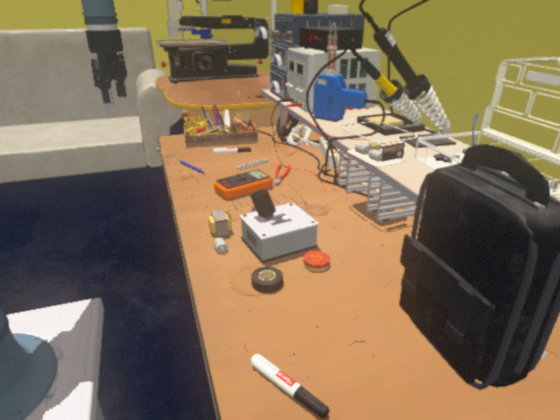

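View pics/top0.png

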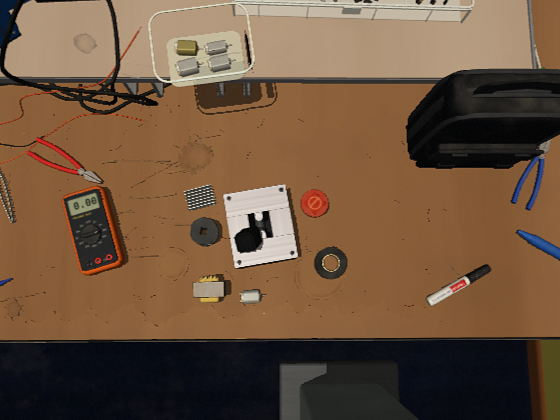

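```bash
python3 - <<'E'
from h import *
for n in('solder_spool','flux_tin','motor_desk','tape_0','heat_sink','transformer'): print(n,lm(n,'top'))
print(proj('top',[[.502,.232,.06],[.602,.232,.06],[.502,.332,.06]]))
print(proj('side',[[.502,.232,.06],[.602,.232,.06],[.502,.332,.06]]))
from scipy.spatial.transform import Rotation as R
print(R.from_rotvec(sense()['tool_rot']).as_matrix().round(3), sense()['t'])
E
```

```text
solder_spool [(0.87, [0.4939, 0.3256, 0.0]), (0.46, [0.3852, 0.2462, -0.003])]
flux_tin [(0.55, [0.5497, 0.1296, 0.0019])]
motor_desk [(0.7, [0.3813, 0.245, -0.0006])]
tape_0 [(0.91, [0.4375, 0.099, 0.0044])]
heat_sink [(0.83, [0.5585, 0.3392, -0.0028]), (0.16, [0.5483, 0.1307, 0.0028])]
transformer [(0.87, [0.3931, 0.3172, -0.0079]), (0.39, [0.5572, 0.339, -0.0055])]
[[257.64149159 225.81951086]
 [257.69062479 169.29741111]
 [199.72599592 225.93878003]]
[[276.81097175 218.81549784]
 [321.02603231 211.90165425]
 [263.52493594 199.24562803]]
[[-0.     0.321  0.947]
 [ 0.     0.947 -0.321]
 [-1.    -0.    -0.   ]] 1.0
```

The top view is clear. The shifter plate corners are near (224,192), (289,185), (298,261) and (234,268), the handle is at (248,238), and the bystanders all sit beside the box. Next I'll refine the box's yaw and pose.

```bash
python3 - <<'E'
from h import *
from scipy.optimize import least_squares
im=grab_frame('top')
cv2.imwrite('pics/crop.png',cv2.resize(im[170:285,205:320,::-1],None,fx=5,fy=5,interpolation=cv2.INTER_CUBIC))
m=silhouettes('shifter','top')[0]; M=m['mask'].astype(np.uint8); print(m['p'],M.sum())
cs=max(cv2.findContours(M,0,2)[0],key=cv2.contourArea); print(cv2.minAreaRect(cs))
# silhouette IoU fit of box
def poly(x,y,t):
    c,s=np.cos(t),np.sin(t); P=[[x+c*a-s*b,y+s*a+c*b,z] for a in(-.065,.065) for b in(-.055,.055) for z in(0,.06)]
    h=cv2.convexHull(proj('top',P).astype(np.float32)); q=np.zeros((420*4,560*4),np.uint8)
    cv2.fillConvexPoly(q,np.round(h*4+1.5).astype(int),1); return q
B=cv2.resize(cv2.fillConvexPoly(M*0,cv2.convexHull(cs),1),None,fx=4,fy=4,interpolation=0)
from scipy.optimize import minimize
f=lambda v:1-(lambda q:(q&B).sum()/(q|B).sum())(poly(*(np.array(v)*[.01,.01,.1])))
r=minimize(f,[50.2,23.2,1.2],method='Nelder-Mead',options=dict(initial_simplex=[[50.2,23.2,1.2],[50.8,23.2,1.2],[50.2,23.8,1.2],[50.2,23.2,2]]))
print(r.x*[.01,.01,.1],r.fun)
E
```

```text
0.7 4788
((260.8956604003906, 226.10317993164062), (75.99786376953125, 64.57775115966797), 80.31121826171875)
[0.50338965 0.227197   0.16550438] 0.02300281718482744
```

View pics/crop.png

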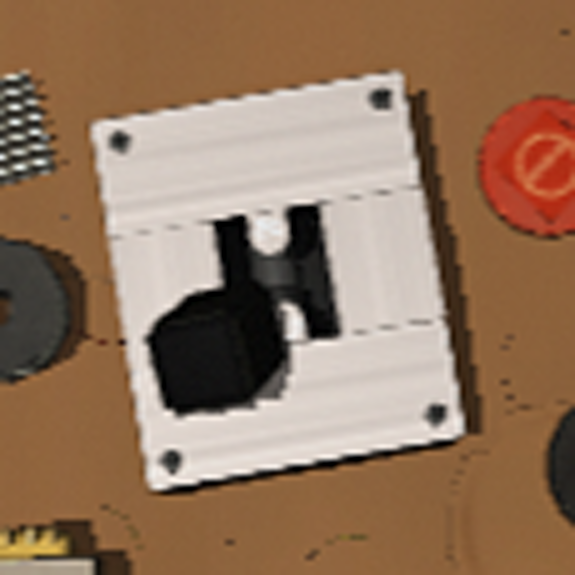

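Yaw is about 0.16 rad and the gate centre about (0.5025, 0.2285). I'll close the fingers, align the tool with the shifter, then fly in high.

Request:
{"name": "play_rows", "arguments": {"moves": [{"travel": [0, 0, 0], "roll": -0.875}, {"travel": [0, 0, 0], "roll": -0.875}, {"travel": [0, 0, 0], "roll": -0.875}, {"travel": [0, 0, 0], "roll": -0.875}, {"travel": [0, 0, 0], "roll": 0}], "jaw": 0, "force": 30}}

```text
t: 1.6
position: [0.2087, 0.6156, 0.2393]
tool_rot: [-0.127, 1.567, 0.127]
wrist_force: [0.6, -0.4, -0.1]
finger_gap: 0.0124
```

Request:
{"name": "play_rows", "arguments": {"moves": [{"travel": [0, -0.9, 0.35]}, {"travel": [0, -0.9, 0.35]}, {"travel": [0, -0.9, 0.35]}, {"travel": [0, -0.9, 0.35]}, {"travel": [0, -0.9, 0.35]}, {"travel": [0, -0.9, 0.35]}, {"travel": [0, -0.9, 0.35]}, {"travel": [0, -0.9, 0.35]}, {"travel": [0, -0.9, 0.35]}, {"travel": [0, 0, 0]}]}}

```text
invalid input
```

```bash
cat >> h.py <<'E'
C=np.array([.5025,.2285]);TH=.16
from scipy.spatial.transform import Rotation as R
def rep():
    s=sense();p=np.array(s['position']);d=p[:2]-C;f=np.array([np.cos(TH),np.sin(TH)]);l=np.array([-f[1],f[0]])
    M=R.from_rotvec(s['tool_rot']).as_matrix()
    print('t',s['t'],'fwd %.1f left %.1f z %.1f mm'%(d@f*1e3,d@l*1e3,p[2]*1e3),'yaw',np.arctan2(M[1,2],M[0,2]).round(3),'tilt',M[:,0].round(3),'F',np.round(s['wrist_force'],1),'gap',s['finger_gap'])
def hd():
    f=np.array([np.cos(TH),np.sin(TH)]);l=np.array([-f[1],f[0]])
    for n in('handle',):
      for c in('top','side'):
        for p,a in lm(n,c)[:1]:
            d=np.array(a[:2])-C; print(n,c,p,a,'fwd %.1f left %.1f'%(d@f*1e3,d@l*1e3))
E
python3 -c "
from h import *
rep()"
```

```text
t 1.6 fwd -228.4 left 428.9 z 239.3 mm yaw 0.162 tilt [-0.  0. -1.] F [ 0.6 -0.4 -0.1] gap 0.012415722043208944
```

Request:
{"name": "play_rows", "arguments": {"moves": [{"travel": [0, -0.9, 0.35], "roll": 0}, {"travel": [0, -0.9, 0.35], "roll": 0}, {"travel": [0, -0.9, 0.35], "roll": 0}, {"travel": [0, -0.9, 0.35], "roll": 0}, {"travel": [0, -0.9, 0.35], "roll": 0}, {"travel": [0, -0.9, 0.35], "roll": 0}, {"travel": [0, -0.9, 0.35], "roll": 0}, {"travel": [0, -0.9, 0.35], "roll": 0}, {"travel": [0, -0.9, 0.35], "roll": 0}, {"travel": [0, 0, 0], "roll": 0}]}}

```text
t: 2.6
position: [0.3892, 0.3098, 0.2395]
tool_rot: [-0.118, 1.566, 0.114]
wrist_force: [0.8, 0.4, -0.3]
finger_gap: -0.0001
```

```bash
python3 -c "
from h import *
rep()"
```

```text
t 2.6 fwd -98.9 left 98.3 z 239.5 mm yaw 0.148 tilt [ 0.002 -0.002 -1.   ] F [ 0.8  0.4 -0.3] gap -6.968386459363928e-05
```

Request:
{"name": "play_rows", "arguments": {"moves": [{"travel": [0, -0.6, 0.16], "roll": -0.1}, {"travel": [0, -0.6, 0.16], "roll": 0}, {"travel": [0, -0.6, 0.16], "roll": 0}, {"travel": [0.8, 0, 0], "roll": 0}, {"travel": [0.8, 0, 0], "roll": 0}, {"travel": [0.8, 0, 0], "roll": 0}, {"travel": [0, 0, 0], "roll": 0}, {"travel": [0, 0, 0], "roll": 0}]}}

```text
t: 3.4
position: [0.4161, 0.2488, 0.1434]
tool_rot: [-0.138, 1.567, 0.137]
wrist_force: [0.7, -0.1, 0.3]
finger_gap: 0.0003
```

```bash
python3 - <<'E'
from h import *
rep()
a=save('side','s1.png')[150:270,200:340,::-1]; b=save('top','t1.png')[170:290,190:330,::-1]
cv2.imwrite('pics/c1.png',np.vstack([cv2.resize(x,(650,300) if 0 else (350,300),interpolation=2) for x in(a,b)]))
hd()
p=sense()['position']; print(proj('side',[p,p-np.array([0,0,.008])]),proj('top',[p]))
E
```

```text
t 3.4 fwd -82.0 left 33.8 z 143.4 mm yaw 0.175 tilt [-0.001 -0.001 -1.   ] F [ 0.7 -0.1  0.3] gap 0.00027796511924207615
handle side 0.57 [0.4755, 0.2518, 0.0928] fwd -22.9 left 27.3
[[233.10433723 182.99103791]
 [233.32936766 186.71736303]] [[245.22587301 273.87304037]]
```

View pics/c1.png

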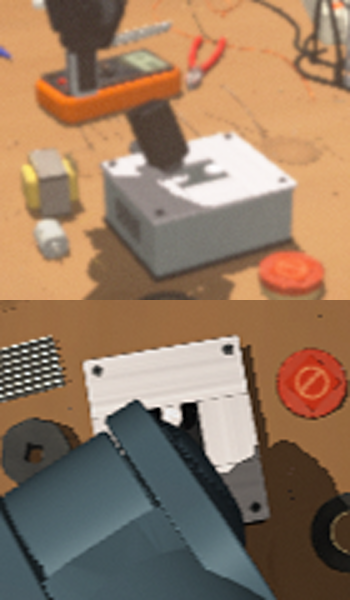

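Only the side view is usable with the arm overhead. It shows the fingertips at about (233,188), where the calibration predicts them. I'll go down behind the handle and push forward.

Request:
{"name": "play_rows", "arguments": {"moves": [{"travel": [0.6, -0.1, 0], "roll": 0.1}, {"travel": [0.6, -0.1, 0], "roll": 0}, {"travel": [0, 0, 0.2], "roll": 0}, {"travel": [0, 0, 0.2], "roll": 0}, {"travel": [0, 0, 0.2], "roll": 0}, {"travel": [0, 0, 0.2], "roll": 0}, {"travel": [0, 0, 0.1], "roll": 0}, {"travel": [0, 0, 0.1], "roll": 0}, {"travel": [0, 0, 0], "roll": 0}]}}

```text
t: 4.5
position: [0.4579, 0.2474, 0.0955]
tool_rot: [-0.127, 1.566, 0.127]
wrist_force: [-0.7, 1.0, -0.1]
finger_gap: -0.0002
```

```bash
python3 - <<'E'
from h import *
rep()
a=save('side','s2.png')[150:270,200:340,::-1]
cv2.imwrite('pics/c2.png',cv2.resize(a,(700,600),interpolation=2))
hd()
E
```

```text
t 4.5 fwd -41.0 left 25.8 z 95.5 mm yaw 0.162 tilt [ 0.001  0.001 -1.   ] F [-0.7  1.  -0.1] gap -0.00023463153947991043
handle side 0.83 [0.4856, 0.255, 0.0975] fwd -12.5 left 28.9
```

View pics/c2.png

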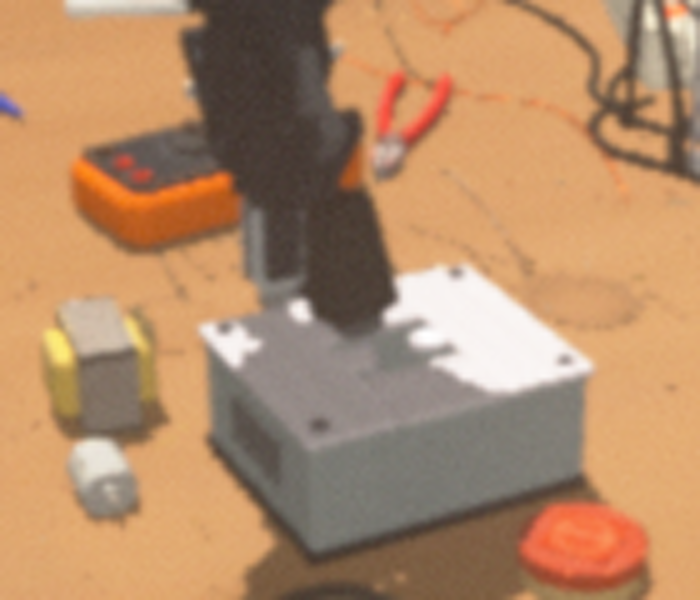

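The handle has been pushed to about 12 mm short of the channel. The pusher and handle offsets match the model, so 13 mm more.

Request:
{"name": "play_rows", "arguments": {"moves": [{"travel": [0, 0, 0.1], "roll": 0}, {"travel": [0, 0, 0.1], "roll": 0}, {"travel": [0, 0, 0.13], "roll": 0}, {"travel": [0, 0, 0], "roll": 0}, {"travel": [0, 0, 0], "roll": 0}]}}

```text
t: 5.15
position: [0.4711, 0.2492, 0.0953]
tool_rot: [-0.127, 1.566, 0.127]
wrist_force: [-0.2, 0.3, -0.3]
finger_gap: -0.0001
```

```bash
python3 - <<'E'
from h import *
rep();save('side','s3.png');hd();hd()
E
```

```text
t 5.15 fwd -27.7 left 25.4 z 95.3 mm yaw 0.162 tilt [ 0.001  0.    -1.   ] F [-0.2  0.3 -0.3] gap -5.650866866575226e-05
handle side 0.76 [0.4971, 0.2577, 0.099] fwd -0.7 left 29.7
handle side 0.76 [0.4971, 0.2577, 0.099] fwd -0.7 left 29.7
```

Handle is at the channel (fwd −0.7 mm). I'll back off and go round to its left side.

Request:
{"name": "play_rows", "arguments": {"moves": [{"travel": [0, 0, -0.4], "roll": 0}, {"travel": [0, 0, -0.5], "roll": 0}, {"travel": [0, 0, 0], "roll": 0}, {"travel": [0, 0.7, 0], "roll": 0}, {"travel": [0, 0.7, 0], "roll": 0}, {"travel": [0, 0, 0], "roll": 0}, {"travel": [0, 0, 0.8], "roll": 0}, {"travel": [0, 0, 0.8], "roll": 0}, {"travel": [0, 0, 0], "roll": 0}, {"travel": [0, 0, 0], "roll": 0}]}}

```text
t: 6.4
position: [0.4901, 0.3082, 0.0952]
tool_rot: [-0.126, 1.567, 0.125]
wrist_force: [-0.3, 0.3, 0.3]
finger_gap: -0.0003
```

```bash
python3 - <<'E'
from h import *
rep()
a=save('side','s4.png')[150:270,200:340,::-1]
cv2.imwrite('pics/c4.png',cv2.resize(a,(700,600),interpolation=2))
hd()
E
```

```text
t 6.4 fwd 0.5 left 80.7 z 95.2 mm yaw 0.16 tilt [ 0. -0. -1.] F [-0.3  0.3  0.3] gap -0.0002801668102176811
handle side 0.81 [0.4963, 0.2552, 0.095] fwd -1.9 left 27.3
```

View pics/c4.png

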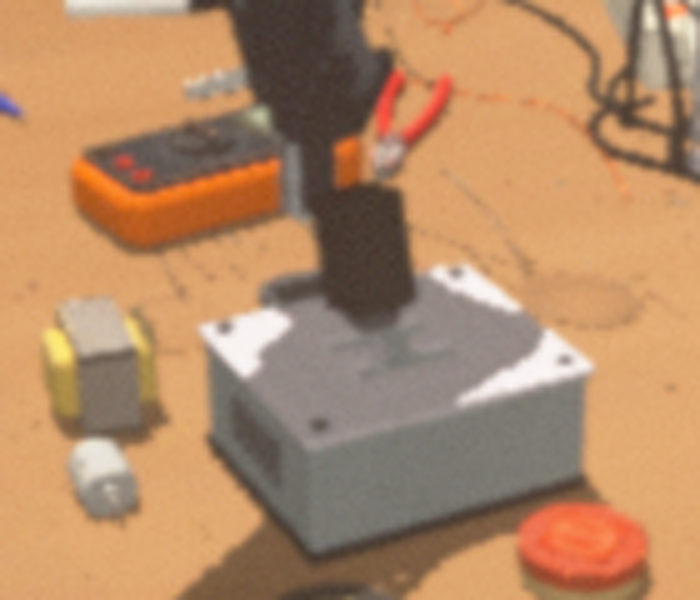

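Request:
{"name": "play_rows", "arguments": {"moves": [{"travel": [0, -0.3, 0], "roll": 0}, {"travel": [0, -0.2, 0], "roll": 0}, {"travel": [0, -0.15, 0], "roll": 0}, {"travel": [0, -0.15, 0], "roll": 0}, {"travel": [0, -0.15, 0], "roll": 0}, {"travel": [0, -0.15, 0], "roll": 0}, {"travel": [0, -0.15, 0], "roll": 0}, {"travel": [0, -0.15, 0], "roll": 0}, {"travel": [0, -0.1, 0], "roll": 0}, {"travel": [0, 0, 0], "roll": 0}]}}

```text
t: 7.55
position: [0.4988, 0.2484, 0.0952]
tool_rot: [-0.127, 1.567, 0.125]
wrist_force: [1.0, 0.2, 0.4]
finger_gap: -0.0
```

```bash
python3 - <<'E'
from h import *
rep()
a=save('side','s5.png')[150:270,200:340,::-1]
cv2.imwrite('pics/c5.png',cv2.resize(a,(700,600),interpolation=2))
hd()
E
```

```text
t 7.55 fwd -0.5 left 20.3 z 95.2 mm yaw 0.161 tilt [-0.    -0.001 -1.   ] F [1.  0.2 0.4] gap -4.6704678975397436e-05
handle side 0.86 [0.5046, 0.2218, 0.1001] fwd 1.0 left -6.9
```

View pics/c5.png

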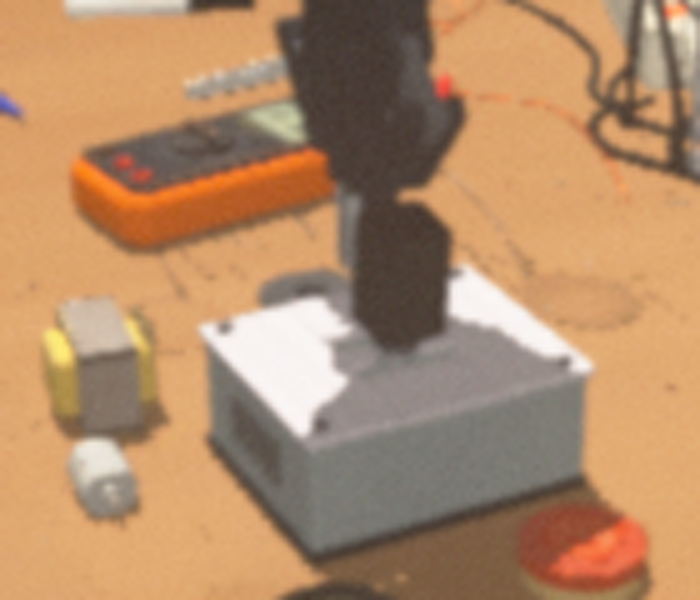

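It's crossing as expected: handle at −7 mm, upright in fore. I'll continue toward the right stop.

Request:
{"name": "play_rows", "arguments": {"moves": [{"travel": [0, -0.12, 0], "roll": 0}, {"travel": [0, -0.12, 0], "roll": 0}, {"travel": [0, -0.12, 0], "roll": 0}, {"travel": [0, 0, 0], "roll": 0}, {"travel": [0, 0, 0], "roll": 0}]}}

```text
t: 8.2
position: [0.501, 0.2346, 0.0952]
tool_rot: [-0.127, 1.567, 0.126]
wrist_force: [1.0, -0.1, -0.1]
finger_gap: -0.0003
```

```bash
python3 - <<'E'
from h import *
rep()
save('side','s6.png')
hd()
E
```

```text
t 8.2 fwd -0.5 left 6.2 z 95.2 mm yaw 0.161 tilt [-0.    -0.001 -1.   ] F [ 1.  -0.1 -0.1] gap -0.0002662285882569785
handle side 0.79 [0.5034, 0.206, 0.1001] fwd -2.7 left -22.4
```

Request:
{"name": "play_rows", "arguments": {"moves": [{"travel": [0, -0.06, 0], "roll": 0}, {"travel": [0, -0.04, 0], "roll": 0}, {"travel": [0, 0, 0], "roll": 0}, {"travel": [0, 0, 0], "roll": 0}]}}

```text
t: 8.75
position: [0.5016, 0.2317, 0.0953]
tool_rot: [-0.127, 1.567, 0.127]
wrist_force: [0.6, 0.6, -0.3]
finger_gap: 0.0
```

```bash
python3 - <<'E'
from h import *
rep()
a=save('side','s7.png')[150:270,200:340,::-1]
cv2.imwrite('pics/c7.png',cv2.resize(a,(700,600),interpolation=2))
hd()
E
```

```text
t 8.75 fwd -0.4 left 3.4 z 95.3 mm yaw 0.162 tilt [ 0.  0. -1.] F [ 0.6  0.6 -0.3] gap 2.988232044246361e-05
handle side 0.61 [0.5042, 0.2037, 0.0961] fwd -2.3 left -24.8
```

View pics/c7.png

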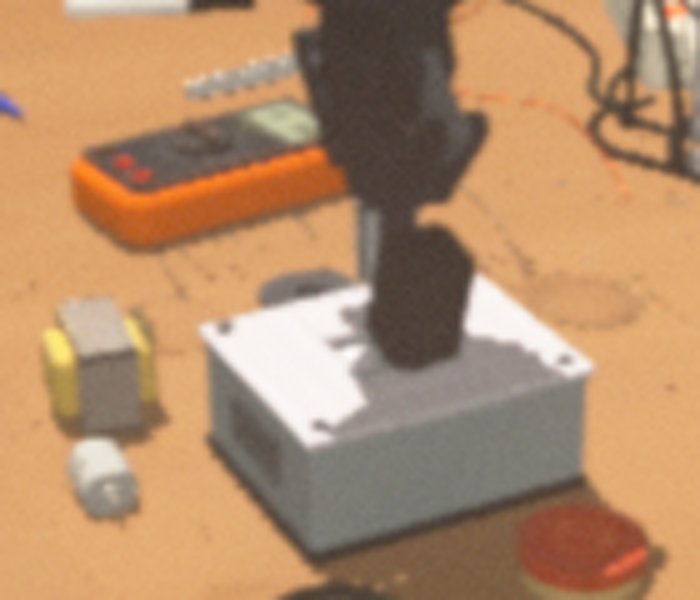

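Request:
{"name": "play_rows", "arguments": {"moves": [{"travel": [0, -0.05, 0], "roll": 0}, {"travel": [0, -0.05, 0], "roll": 0}, {"travel": [0, 0, 0], "roll": 0}]}}

```text
t: 9.2
position: [0.5018, 0.2301, 0.0954]
tool_rot: [-0.126, 1.566, 0.131]
wrist_force: [-0.7, 4.7, -1.9]
finger_gap: -0.0003
```

```bash
python3 - <<'E'
from h import *
rep()
save('side','s8.png')
hd()
E
```

```text
t 9.2 fwd -0.5 left 1.7 z 95.4 mm yaw 0.163 tilt [ 0.     0.003 -1.   ] F [-0.7  4.7 -1.9] gap -0.0003262755521757419
handle side 0.84 [0.5062, 0.2051, 0.096] fwd -0.1 left -23.7
```

Wrist force rose to 4.7 N, so the lever is at the right stop. Now round to the near side of the handle.

Request:
{"name": "play_rows", "arguments": {"moves": [{"travel": [0, 0.4, 0], "roll": 0}, {"travel": [0, 0.4, 0], "roll": 0}, {"travel": [0, 0, 0], "roll": 0}, {"travel": [0, 0, -0.8], "roll": 0}, {"travel": [0, 0, -0.8], "roll": 0}, {"travel": [0, 0, 0], "roll": 0}, {"travel": [0, -0.7, 0], "roll": 0}, {"travel": [0, -0.7, 0], "roll": 0}, {"travel": [0, 0, 0], "roll": 0}, {"travel": [0, 0, 0], "roll": 0}]}}

```text
t: 10.35
position: [0.4436, 0.1928, 0.0954]
tool_rot: [-0.125, 1.567, 0.125]
wrist_force: [-0.1, 1.2, -0.7]
finger_gap: -0.0001
```

```bash
python3 - <<'E'
from h import *
rep()
save('side','s9.png')
hd()
E
```

```text
t 10.35 fwd -63.8 left -25.9 z 95.4 mm yaw 0.16 tilt [ 0.001 -0.    -1.   ] F [-0.1  1.2 -0.7] gap -0.00010521161871376251
handle side 0.6 [0.5051, 0.2062, 0.102] fwd -1.0 left -22.4
```

Request:
{"name": "play_rows", "arguments": {"moves": [{"travel": [0, 0, 0.3], "roll": 0}, {"travel": [0, 0, 0.3], "roll": 0}, {"travel": [0, 0, 0.15], "roll": 0}, {"travel": [0, 0, 0.15], "roll": 0}, {"travel": [0, 0, 0.15], "roll": 0}, {"travel": [0, 0, 0.15], "roll": 0}, {"travel": [0, 0, 0.15], "roll": 0}, {"travel": [0, 0, 0.1], "roll": 0}, {"travel": [0, 0, 0], "roll": 0}]}}

```text
t: 11.4
position: [0.5007, 0.203, 0.0951]
tool_rot: [-0.127, 1.566, 0.127]
wrist_force: [-1.3, -0.7, -0.8]
finger_gap: -0.0004
```

```bash
python3 - <<'E'
from h import *
rep()
a=save('side','s10.png')[150:270,200:340,::-1]
cv2.imwrite('pics/c10.png',cv2.resize(a,(700,600),interpolation=2))
hd()
E
```

```text
t 11.4 fwd -5.8 left -24.9 z 95.1 mm yaw 0.162 tilt [ 0.001  0.    -1.   ] F [-1.3 -0.7 -0.8] gap -0.0003753921077175157
handle side 0.79 [0.5252, 0.2121, 0.0944] fwd 19.8 left -19.8
```

View pics/c10.png

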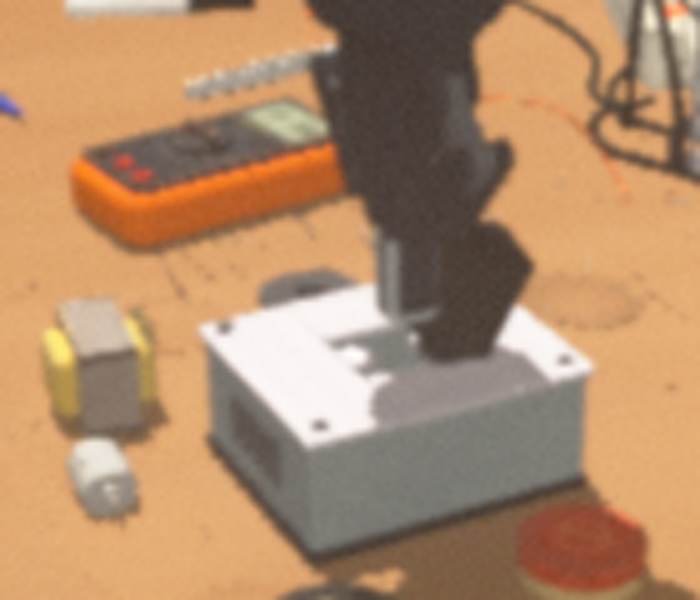

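The handle leans right and forward, so it is in the third slot, but not fully home yet. I'll continue in small steps until the force rises.

Request:
{"name": "play_rows", "arguments": {"moves": [{"travel": [0, 0, 0.08], "roll": 0}, {"travel": [0, 0, 0.08], "roll": 0}, {"travel": [0, 0, 0], "roll": 0}, {"travel": [0, 0, 0], "roll": 0}]}}

```text
t: 11.95
position: [0.5065, 0.204, 0.0952]
tool_rot: [-0.127, 1.567, 0.127]
wrist_force: [-0.0, -0.4, -0.7]
finger_gap: 0.0001
```

```bash
python3 - <<'E'
from h import *
rep();save('side','s11.png')
hd()
E
```

```text
t 11.95 fwd 0.0 left -24.8 z 95.2 mm yaw 0.162 tilt [ 0. -0. -1.] F [-0.  -0.4 -0.7] gap 0.00011851664495408397
handle side 0.6 [0.5339, 0.2121, 0.0912] fwd 28.4 left -21.2
```

Request:
{"name": "play_rows", "arguments": {"moves": [{"travel": [0, 0, 0.05], "roll": 0}, {"travel": [0, 0, 0.05], "roll": 0}, {"travel": [0, 0, 0], "roll": 0}]}}

```text
t: 12.4
position: [0.5106, 0.2047, 0.0952]
tool_rot: [-0.127, 1.567, 0.127]
wrist_force: [-1.5, -0.6, 0.0]
finger_gap: 0.0
```

```bash
python3 - <<'E'
from h import *
rep();save('side','s12.png')
hd()
E
```

```text
t 12.4 fwd 4.2 left -24.8 z 95.2 mm yaw 0.162 tilt [ 0. -0. -1.] F [-1.5 -0.6  0. ] gap 3.912374484411862e-05
handle side 0.79 [0.5375, 0.2172, 0.0906] fwd 32.8 left -16.7
```

Request:
{"name": "play_rows", "arguments": {"moves": [{"travel": [0, 0, 0.05], "roll": 0}, {"travel": [0, 0, 0.05], "roll": 0}, {"travel": [0, 0, 0], "roll": 0}]}}

```text
t: 12.85
position: [0.513, 0.205, 0.0948]
tool_rot: [-0.128, 1.57, 0.127]
wrist_force: [-5.2, -1.3, 1.6]
finger_gap: -0.0001
```

```bash
python3 - <<'E'
from h import *
rep()
a=save('side','s13.png')[150:270,200:340,::-1]
cv2.imwrite('pics/c13.png',cv2.resize(a,(700,600),interpolation=2))
hd()
E
```

```text
t 12.85 fwd 6.6 left -24.8 z 94.8 mm yaw 0.162 tilt [-0.003 -0.001 -1.   ] F [-5.2 -1.3  1.6] gap -5.704565604513278e-05
handle side 0.74 [0.5394, 0.2153, 0.0931] fwd 34.3 left -18.9
```

View pics/c13.png

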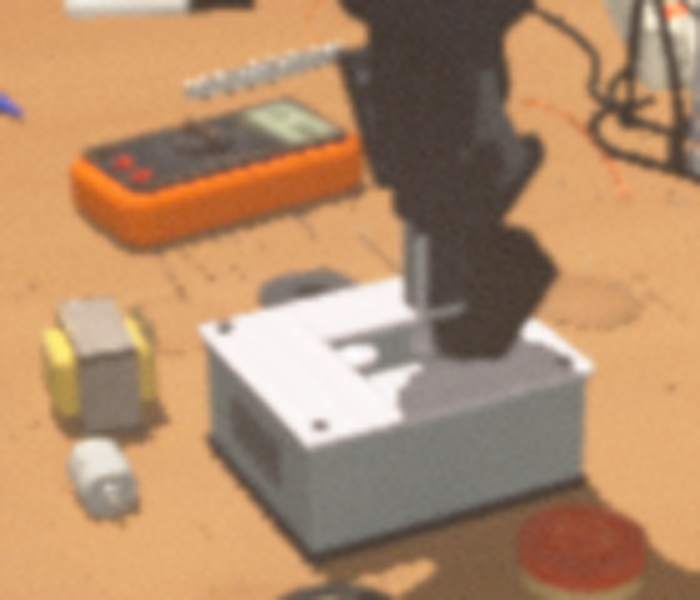

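The 5 N rise and handle fwd of about 34 mm mean it's at the forward stop. I'll back away and check from above.

Request:
{"name": "play_rows", "arguments": {"moves": [{"travel": [0, 0, -0.4], "roll": 0}, {"travel": [0, 0, -0.8], "roll": 0}, {"travel": [0, 0, -0.8], "roll": 0}, {"travel": [-0.9, 0, 0], "roll": 0}, {"travel": [-0.9, 0, 0], "roll": 0}, {"travel": [-0.9, 0, 0], "roll": 0}, {"travel": [0, 0, 0], "roll": 0}]}}

```text
t: 13.7
position: [0.4416, 0.195, 0.2101]
tool_rot: [-0.12, 1.551, 0.132]
wrist_force: [0.2, 0.6, -0.4]
finger_gap: 0.0005
```

Request:
{"name": "play_rows", "arguments": {"moves": [{"travel": [0, 0.9, -0.2], "roll": 0}, {"travel": [0, 0.9, -0.2], "roll": 0}, {"travel": [0, 0.9, -0.2], "roll": 0}, {"travel": [0, 0.9, -0.2], "roll": 0}, {"travel": [0, 0.9, -0.2], "roll": 0}, {"travel": [0, 0.9, -0.2], "roll": 0}, {"travel": [0, 0.9, -0.2], "roll": 0}, {"travel": [0, 0.9, -0.2], "roll": 0}, {"travel": [0, 0, 0], "roll": 0}, {"travel": [0, 0, 0], "roll": 0}]}}

```text
t: 14.7
position: [0.3259, 0.468, 0.2031]
tool_rot: [-0.128, 1.565, 0.13]
wrist_force: [-0.1, -0.7, 0.2]
finger_gap: -0.0001
```

```bash
python3 - <<'E'
from h import *
rep()
a=save('side','s14.png')[150:270,200:340,::-1]; b=save('top','t14.png')[170:290,190:330,::-1]
cv2.imwrite('pics/c14.png',np.hstack([cv2.resize(x,(400,343),interpolation=2) for x in(a,b)]))
hd()
for n in('solder_spool','flux_tin','motor_desk','tape_0','heat_sink','transformer'): print(n,lm(n,'top')[:1])
E
```

```text
t 14.7 fwd -136.2 left 264.5 z 203.1 mm yaw 0.164 tilt [ 0.002  0.002 -1.   ] F [-0.1 -0.7  0.2] gap -6.599709744106013e-05
handle top 0.89 [0.5419, 0.2094, 0.0922] fwd 35.9 left -25.1
handle side 0.9 [0.5411, 0.215, 0.0905] fwd 36.0 left -19.5
solder_spool [(0.64, [0.498, 0.3203, -0.0005])]
flux_tin [(0.57, [0.5473, 0.1283, -0.0001])]
motor_desk [(0.68, [0.3848, 0.2464, -0.0046])]
tape_0 [(0.95, [0.4382, 0.101, 0.0024])]
heat_sink [(0.57, [0.5569, 0.3397, -0.0022])]
transformer [(0.7, [0.3948, 0.3161, -0.0034])]
```

View pics/c14.png

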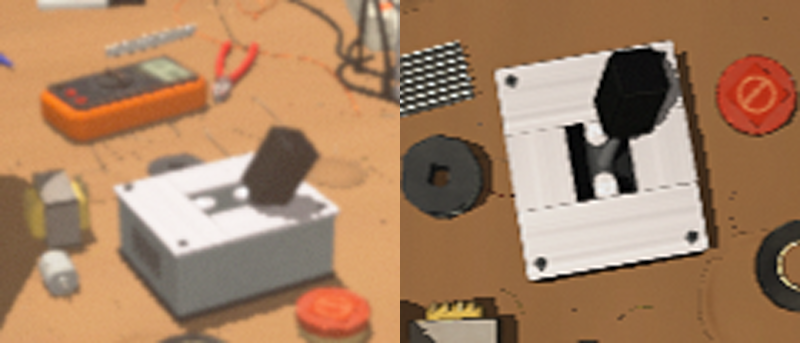

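The lever is forward right at the stop (handle fwd about 36 mm, left about −22 mm). The bystanders haven't moved and the arm is clear.

```bash
python3 -c "
from plant import *
print(hand_in())"
```

```text
the job is handed in; nothing more can be done
None
```

The lever is in third, and I handed the job in at about 15 s of the 56 s limit; hand-in reports no verdict.

**What I did:** with the fingers closed, I pushed the handle forward along the left leg to the channel. I then pushed it across to the right stop, where the wrist force rose to about 5 N, and forward to the end stop, again about 5 N. The handle was only ever pushed from one side at a time.

**Last checks:**
- **Forward position:** both cameras put the handle 36 mm forward of the gate centre, where full travel is about 33 mm.
- **Sideways position:** the top camera put the handle 25 mm right of centre and the side camera 19.5 mm, so they disagree by about 5 mm. Full travel is about 26 mm. Both fit the right leg, and the pictures show the lever in the far right slot.
- **Loose things:** all six are within about 7 mm of where they were first seen, which is close to the networks' error of about 4 mm per reading.
- **Arm:** it ended well clear of the shifter, touching nothing.

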